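# Pedal a bad tomato into the worktop food-waste caddy

## Robot

A 6-joint arm with a two-finger parallel gripper is mounted at the origin on a cart in front of the work surface, level with it; the furniture and walls round the work are solid. World frame = base frame: x ahead of the robot, y to its left, z up, the work surface at z = 0. Lengths are in m, angles in degrees, forces in N, time in s.
With the tool pointing down it reaches from about 0.25 to 0.725 m from the base axis. Payload 9.7 kg.
Tool frame: the origin (TCP) lies at the very end of the fingers, on their centre line; the grasp point (between the pads) lies 19 mm behind it; z points along the fingers, y is the direction in which the jaws open and shut (so a half turn about z gives the same grasp; the last joint's range is limited). The gripper opens to 85 mm and grips with 20 to 120 N. Pads are 22 mm wide; open, the fingers measure 114 mm over their backs; the gripper's body (76 mm by 85 mm) begins 54 mm behind the grasp point. The pads swing forward as they close: fully open they stand 13 mm farther back than shut.
Start: joints at [-71.963, 4.979, 10.078, 95.1, 0, 90], TCP at [0.17, -0.523, 0.193] pointing down, gripper open.
Joint ranges: [-179.16, 179.16], [-48.56, 103.87], [-65.8, 70.77], [-126.05, 130.52], [-82.76, 87.17], [-180, 180]. Speed limits (degrees/s): [127.2, 127.2, 147.25, 180, 180, 180].

## Interface

Orientations are given as [roll, pitch, yaw] about the fixed x, y, z axes, in that order (R = Rz(yaw) Ry(pitch) Rx(roll)).
In Python, from workcell import bot gives the robot as it stands.
- The arm moves only by the shell command python3 -m pendant 'ROWS' [FORCE]. ROWS is JSON, a list that holds one entry, the list of rows, each a list of 7 numbers: the shift along the tool's x, y, z in cm, then the turn, a rotation vector about the tool's x, y, z in rad, then the opening in per cent of the stroke, from 0 (shut) to 100 (fully open). In form: [[[dx, dy, dz, ax, ay, az, gripper], ...]]. A call has 1 to 5 rows; each row shifts and turns the pose as measured when the row begins, along the tool's axes as they then stand; what a row does not reach is not made up. A row lasts 1/12 s, in which the tool goes at most 41.7 mm and 7.16 degrees, less where a joint would pass 70% of its speed; a pose out of reach is approached as far as the arm can. A call with a gripper value outside its range is refused whole. The fingers move at their own pace and stop on an object; FORCE is the grip in N (left out, the last holds). Time passes only in rows, so rows that do not move let the fingers close. It gives the time, the measured TCP pose, the force and the opening at its end, in the units of the state.
- bot.get_obs(): the state, without advancing time (a new reading comes with each control period).
- bot.camera(name): name is "side" or "top"; returns the picture (480x640x3 uint8, red, green, blue); there is no depth.
- bot.get_calibration(name): a dict with "intrinsics" (3x3 intrinsics, pixels), "pose" (4x4, takes a point from camera to world coordinates). Camera axes: x right, y down, z forward; pixel columns grow to the right and rows downward; lengths in m; the calibration is good to about 2 mm. A picture is of the moment at which its call begins. get_calibration takes no time and is no camera call.
- bot.job_done(): hands the job in, once; it reports no verdict.
Trained networks look in the newest picture that a camera, given by its name, has taken for a name from the list of things; names that differ only in an ending like _2 or _b are one class to them, and where a whole thing is asked for, a point or a joint stands for the part that bears it (a point fixed in the world has none). Each returns a list of dicts, best first, with "confidence" (0 to 1); they miss things now and then, are a little off and sometimes report something else, mostly with a low value. They report only what shows in the picture. A call takes as long as a camera call. They do not tell look-alikes from the thing itself.
- bot.masks_of(camera, thing): "pixels" (480x640 bool, what is visible of it) and "extent" ([left, top, right, bottom] in pixels, round what is visible of it).
- bot.mark_of(camera, thing): "uv" ([column, row] in pixels: a listed point, or the origin of a listed thing).
The state is a dict: "time": time; "q": joint angles; "qd": joint speeds; "joint_efforts": joint torques, N m; "ee_pos": TCP position; "tcp_rot": TCP orientation; "wrist_force": force on the tool from outside, world axes, zero at the start; "torque": the same for the moment, N m; "opening": finger opening in m.
Only numpy, scipy, OpenCV 4.12 (cv2) and the standard library are available. Lean on these libraries where they do the work, as an engineer would, in place of code of your own. Each camera call takes 0.05 s, during which the arm holds its last target. There are 200 camera calls.

## Task

Of the two tomatoes nearest the steel food-waste caddy, the smaller one has gone bad: lay it on the sloping loading chute of the caddy, let go of it, then push the caddy's pedal all the way down so that the lid rises and the tomato rolls in. Ease the pedal back up slowly under your control until the lid is fully shut, without letting it snap back. Open the lid with the pedal only, never touch the lid itself, and leave the big tomato, the garlic, the glass and the pepper mill where they stand.

Things in the scene. Friction and masses are not known exactly. Their poses are not given: they have to be found in the camera images.
- caddy: Fixed steel food-waste caddy, 150 deep (x), 270 wide (y), rim 120 mm high, wedge-shaped lid on top. Origin: centre of its underside; -x is its front (chute, pedal), +y the chute's side, z up. Its bucket spans x -70..70, y -44..130 mm, floor at z 5; the rest is a closed mechanism bay. A wall shelf runs behind and above it, front edge 0.71 m ahead of the robot, underside 0.35 m up: keep the hand clear.
- chute_spot (a point): Point on the chute's floor, on its centre line, 53 mm in front of the caddy's front wall (caddy frame: x -128, y 70, z about 152 mm). The chute is a fixed steel tray 120 mm wide inside with low side lips (12 mm above its floor); its floor climbs from the rim at the front wall (x -73 mm, z 120 mm) outward along -x at 30 degrees to x -181 mm, z 182 mm. It is polished and slippery: a thing let go on it rolls down to rest against the shut lid's front face.
- caddy_lid: The lid: a steel wedge-shaped hood, 274 mm wide, 154 mm deep, front face 56 mm high (flush with the front wall, at caddy x -77 mm, from z 121 to 177 mm), falling to 16 mm at the back. Hinged along the far rim, origin on that hinge (caddy x 77, z 121 mm). Its z axis is vertical when shut and tilts back as it opens. It is linked to the pedal: lid angle = 5 x pedal angle, 1.0 rad when fully open. It lifts when the pedal goes down and comes down with it.
- caddy_pedal (a joint): Pedal angle: 0 rad up (lid shut), 0.20 rad fully down against its stop (lid open). It is sprung and returns to 0 with a snap if let go. Pushing the pad down takes about 5 N at first and 8 N just before its stop.
- pedal_pad (a point): Middle of the top of the black ribbed pedal pad, 70 mm long (x) by 60 mm wide (y), 10 mm thick, that stands out of the right half of the caddy's front (caddy frame at rest: x -165, y -85, z 55 mm; the pad's outer end at x -185). It goes down about 39 mm over the pedal's travel, swinging about a pivot 195 mm behind this point.
- small_tomato_center (a point): Centre of the smaller of the two tomatoes nearest the caddy (those at the far right end of the worktop belong to the place), 54 x 56 mm wide and 60 mm high with its leaves, 50 to 100 g, 28 mm above the worktop at the start; it stays at its centre as the tomato rolls.
- big_tomato: The bigger of the two tomatoes nearest the caddy, 73 x 71 mm, 69 mm high. Origin: centre of its underside. Must stay where it is.
- garlic: Garlic bulb nearest the caddy, 59 x 61 mm, 60 mm high. Origin: centre of its underside. Must stay where it is.
- tall_glass: Clear drinking glass, 87 mm across at the mouth, 155 mm high, standing. Origin: centre of its underside. Must stay standing where it is.
- pepper_mill: Wooden pepper mill, 55 mm across, 138 mm high, standing to the right of the caddy's pedal. Origin: centre of its underside. Must stay standing where it is.
- small_tomato: The same small tomato as a body. Origin: centre of its underside as it stands at the start (this point turns with it as it rolls).
Mind the look-alikes: they are no part of the job. Leave any orange or purple look-alike of the small_tomato alone.

How it is judged (in metres and radians):
On the way, in this order (a step that is already met when the one before it is completed fails the run):
1. the small tomato lies on the chute, let go, with the lid shut (x of small_tomato_center in the frame of caddy between -0.185 and -0.075 m and y of small_tomato_center in the frame of caddy between 0.01 and 0.13 m and z of small_tomato_center in the frame of caddy between 0.13 and 0.235 m and contact force between the fingers and small_tomato below 0.1 N and value of joint caddy_pedal below 0.02 rad), for 0.2 s.
2. the pedal is pushed down (0.18 rad or more) and the lid stands open (value of joint caddy_pedal above 0.18 rad and angle between caddy_lid's own z axis and vertical above 0.8 rad), for 0.2 s.
3. the pedal is back up and the lid shut, with the tomato in the bucket (value of joint caddy_pedal below 0.012 rad and angle between caddy_lid's own z axis and vertical below 0.06 rad and z of small_tomato_center in the frame of caddy below 0.1 m), for 0.2 s.
At the end, for the whole second after the job is handed in: The small tomato rests inside the caddy's bucket below the rim, the pedal is up (under 0.012 rad) and the lid shut (under 0.06 rad), and the big tomato, garlic, glass and mill are within 30 mm of where they stood (all of step 3 and x of small_tomato_center in the frame of caddy between -0.07 and 0.07 m and y of small_tomato_center in the frame of caddy between -0.044 and 0.13 m and z of small_tomato_center in the frame of caddy above 0 m and linear speed of small_tomato below 0.05 m/s and distance of each of big_tomato, garlic, tall_glass, pepper_mill from where it was at the start of the episode below 0.03 m); the robot touches nothing.
It fails at once if the pedal snaps back: it rises faster than 0.9 rad/s (about 18 cm/s at the pad), so the lid bangs (velocity of joint caddy_pedal below -0.9 rad/s).
It fails at once if the robot touches the lid (over 1 N) (contact force between any of the fingers, the arm and caddy_lid above 1 N).
It fails at once if the big tomato, garlic, glass or mill is shifted by more than 30 mm (distance of any of big_tomato, garlic, tall_glass, pepper_mill from where it was at the start of the episode above 0.03 m).
It fails at once if the glass or the mill is tipped by more than 0.35 rad (angle between any of tall_glass, pepper_mill's own z axis and vertical above 0.35 rad).
It also fails if it takes over 64 s, if anything falls off the work surface, if the arm or the gripper's body presses on something with over 40 N, if the wrist force passes 120 N, or if a joint passes its speed limit or range.

## Working session

There is one attempt and no reset: what is moved stays moved. The work goes in short steps, Python scripts to look and compute and a shell command to move; the robot and the scene stay as the last step left them, time stands still between calls to the robot, and variables do not carry over. Pictures are saved under pics/ and viewed, about 8 in all and at most 12, crops included, and the job is handed in when it is done.

```bash
mkdir -p pics; cat > h.py <<'E'
import numpy as np, cv2
from workcell import bot
def shot(c,n):
    im=bot.camera(c); cv2.imwrite(f'pics/{n}.png',im[:,:,::-1]); return im
def ray(c,uv):
    k=bot.get_calibration(c);K=np.array(k['intrinsics']);T=np.array(k['pose'])
    d=T[:3,:3]@np.linalg.solve(K,[uv[0],uv[1],1.]);return T[:3,3],d/np.linalg.norm(d)
def atz(c,uv,z):
    o,d=ray(c,uv);return o+d*(z-o[2])/d[2]
def proj(c,p):
    k=bot.get_calibration(c);K=np.array(k['intrinsics']);T=np.linalg.inv(np.array(k['pose']))
    q=K@(T[:3,:3]@np.array(p)+T[:3,3]);return q[:2]/q[2]
def tri(u,v):
    o1,d1=ray('top',u);o2,d2=ray('side',v)
    s=np.linalg.lstsq(np.c_[d1,-d2],o2-o1,rcond=None)[0];a=o1+s[0]*d1;b=o2+s[1]*d2
    return (a+b)/2,np.linalg.norm(a-b)
E
python3 - <<'E'
from h import *
np.set_printoptions(precision=3,suppress=True)
for c in('top','side'):
    shot(c,c+'0')
    print(c,np.array(bot.get_calibration(c)['pose']))
    for t in['small_tomato_center','big_tomato','garlic','tall_glass','pepper_mill','caddy','chute_spot','pedal_pad','caddy_lid']:
        print(t,[(np.round(m['uv'],1).tolist(),round(m['confidence'],2)) for m in bot.mark_of(c,t)][:4])
print(bot.get_obs())
E
```

```text
top [[-0.003 -0.992  0.13   0.367]
 [-1.     0.002 -0.004  0.025]
 [ 0.004 -0.13  -0.991  1.247]
 [ 0.     0.     0.     1.   ]]
small_tomato_center [([156.0, 284.7], 0.82), ([185.8, 252.7], 0.64), ([199.1, 288.0], 0.58), ([192.1, 247.7], 0.35)]
big_tomato [([484.6, 227.3], 0.62)]
garlic [([232.7, 252.6], 0.61), ([450.3, 258.9], 0.59)]
tall_glass [([232.1, 254.2], 0.81)]
pepper_mill [([426.9, 235.4], 0.7)]
caddy []
chute_spot [([343.4, 235.6], 0.59)]
pedal_pad [([401.9, 252.1], 0.73)]
caddy_lid [([363.6, 161.6], 0.86)]
side [[-0.789 -0.347  0.508 -0.347]
 [-0.614  0.414 -0.672  1.165]
 [ 0.023 -0.842 -0.539  1.044]
 [ 0.     0.     0.     1.   ]]
small_tomato_center [([257.0, 336.4], 0.88), ([262.1, 372.7], 0.84), ([298.6, 348.4], 0.74)]
big_tomato []
garlic [([416.0, 226.5], 0.67)]
tall_glass [([291.3, 323.7], 0.85)]
pepper_mill [([258.4, 349.1], 0.72), ([385.7, 229.0], 0.61)]
caddy [([328.2, 247.6], 0.68)]
chute_spot [([349.5, 224.9], 0.77)]
pedal_pad [([385.1, 232.5], 0.57)]
caddy_lid [([309.9, 203.2], 0.79)]
{'time': 1.0, 'q': array([-71.964,   4.979,  10.079,  95.098,  -0.002,  90.001]), 'qd': array([-0.053,  0.062,  0.001, -0.057,  0.036,  0.03 ]), 'joint_efforts': array([ -0.   , -52.01 ,  46.488,   0.001,   0.   ,   0.   ]), 'ee_pos': array([ 0.17 , -0.523,  0.193]), 'tcp_rot': array([179.998,   0.002,  18.035]), 'wrist_force': array([-0.617,  0.826,  1.131]), 'torque': array([0.005, 0.011, 0.046]), 'opening': 0.0855203218218838}
```

View pics/top0.png

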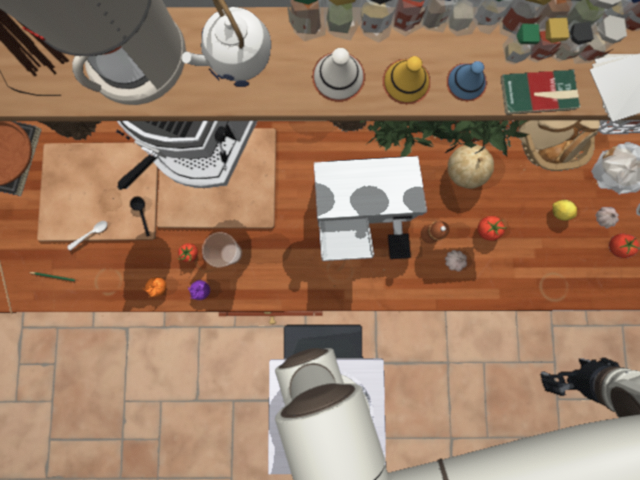

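View pics/side0.png

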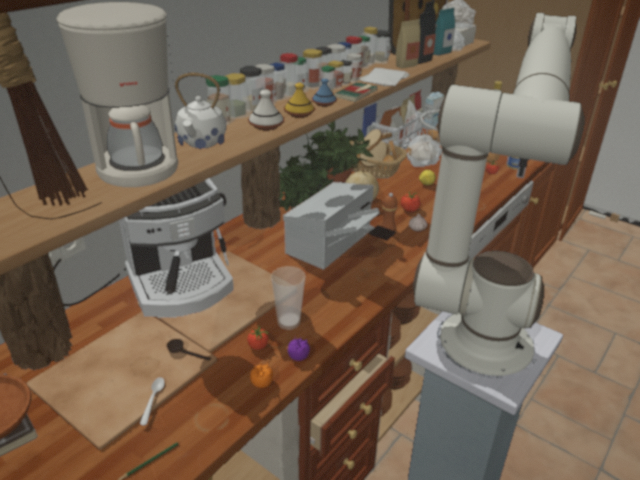

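The top view shows the small red tomato at (187,252), with the glass just to its right (base about 232,254). The purple (199,289) and orange (156,286) look-alikes are below it. The caddy is centred, chute at (346,240) and pedal at (400,244), with the mill at (438,230), the big tomato at (490,228) and the garlic at (456,260). The side view agrees: tomato at (257,338), glass at (289,300).

```bash
cat > loc.py <<'E'
from h import *
from scipy.optimize import least_squares
np.set_printoptions(precision=3,suppress=True)
print('tom',tri([186.5,252.3],[257,337.5]),atz('top',[186.5,252.3],.03),atz('side',[257,337.5],.03))
print('glass',atz('side',[291.3,323.7],0),atz('top',[232.1,254.2],0),'mill',atz('top',[426.9,235.4],0),atz('side',[385.7,229],0))
print('chute',tri([343.4,235.6],[349.5,224.9]),'pad',tri([401.9,252.1],[385.1,232.5]),'lid',tri([363.6,161.6],[309.9,203.2]))
for n,c,t in(('t','top','small_tomato_center'),('g','top','tall_glass'),('l','top','caddy_lid'),('ped','top','caddy_pedal'),('c','top','caddy'),('t','side','small_tomato_center')):
    for m in bot.masks_of(c,t)[:4]: 
        p=np.argwhere(m['pixels'])[:,::-1]; print(c,t,m['extent'],m['confidence'].__round__(2),p.mean(0), cv2.boxPoints(cv2.minAreaRect(p.astype(np.float32))).tolist() if n in('l','c') else '')
obs=[('top',[343.4,235.6],(-.128,.07,.152)),('side',[349.5,224.9],(-.128,.07,.152)),('side',[385.1,232.5],(-.165,-.085,.055)),('top',[363.6,161.6],(.077,0,.121)),('side',[309.9,203.2],(.077,0,.121)),('side',[328.2,247.6],(0,0,0)),
('top',[320,260],(-.181,.13-.0,.182)),('top',[372,257],(-.181,.01,.182)),('top',[317,217],(-.077,.137,.177)),('top',[425,211],(-.077,-.137,.177)),('top',[400,258],(-.185,-.085,.055))]
def W(a,p): c,s=np.cos(a[2]),np.sin(a[2]);return [a[0]+c*p[0]-s*p[1],a[1]+s*p[0]+c*p[1],p[2]]
f=lambda a:np.concatenate([proj(c,W(a,p))-u for c,u,p in obs])
r=least_squares(f,[.55,0,0],loss='soft_l1');print(r.x,np.round(r.fun if 0 else f(r.x).reshape(-1,2),1))
for p in((-.128,.07,.152),(-.165,-.085,.055),(-.077,.07,.12)):print(p,np.array(W(r.x,p)))
E
python3 loc.py
python3 -c "
import cv2;i=cv2.imread('pics/top0.png')[140:310,140:520];cv2.imwrite('pics/c1.png',cv2.resize(i,None,fx=2.1,fy=2.1,interpolation=cv2.INTER_CUBIC))"
```

```text
tom (array([0.45 , 0.393, 0.027]), np.float64(0.0011048491518047391)) [0.449 0.391 0.03 ] [0.448 0.395 0.03 ]
glass [0.438 0.275 0.   ] [0.446 0.269 0.   ] mill [ 0.499 -0.293  0.   ] [ 0.506 -0.293  0.   ]
chute (array([ 0.484, -0.042,  0.144]), np.float64(0.00016774613193266705)) pad (array([ 0.451, -0.207,  0.05 ]), np.float64(0.009486314650328025)) lid (array([ 0.684, -0.101,  0.119]), np.float64(0.002258353436841858))
top small_tomato_center [145.8, 278.0, 165.3, 295.6] 0.74 [154.793 286.   ] 
top small_tomato_center [186.7, 280.8, 210.1, 297.0] 0.67 [198.483 289.756] 
top small_tomato_center [178.2, 243.9, 196.5, 262.8] 0.58 [186.477 252.244] 
top tall_glass [389.8, 218.9, 411.3, 259.4] 0.59 [397.991 241.994] 
top tall_glass [205.2, 231.6, 241.1, 269.8] 0.55 [220.308 249.676] 
top tall_glass [316.4, 157.2, 427.2, 223.2] 0.51 [367.914 188.55 ] 
top caddy_lid [315.2, 156.5, 426.7, 223.0] 0.73 [368.501 188.639] [[313.1289367675781, 159.72926330566406], [424.0449523925781, 155.5172882080078], [426.3912048339844, 217.30162048339844], [315.4751892089844, 221.5135955810547]]
top caddy_pedal [389.3, 219.5, 414.0, 257.8] 0.8 [398.281 241.791] 
top caddy [311.8, 157.4, 426.0, 260.7] 0.8 [365.806 203.897] [[313.14141845703125, 160.40347290039062], [421.355224609375, 154.0379638671875], [427.37933349609375, 256.44830322265625], [319.16552734375, 262.8138122558594]]
side small_tomato_center [253.2, 363.4, 271.5, 388.9] 0.92 [261.751 375.196] 
side small_tomato_center [250.5, 326.8, 268.8, 354.7] 0.65 [257.829 338.415] 
side small_tomato_center [288.4, 340.2, 311.1, 360.4] 0.63 [298.541 348.891] 
[ 0.609 -0.105  0.059] [[ 0.1  2. ]
 [ 1.8 -1.7]
 [ 0.7 -0.1]
 [ 0.1 -0.7]
 [-1.  -0.7]
 [-0.5 -6. ]
 [ 1.4 -0.7]
 [-1.9 -0.7]
 [-1.1  0.9]
 [ 0.3  0.3]
 [-0.9  0.3]]
(-0.128, 0.07, 0.152) [ 0.478 -0.042  0.152]
(-0.165, -0.085, 0.055) [ 0.45  -0.199  0.055]
(-0.077, 0.07, 0.12) [ 0.528 -0.039  0.12 ]
```

View pics/c1.png

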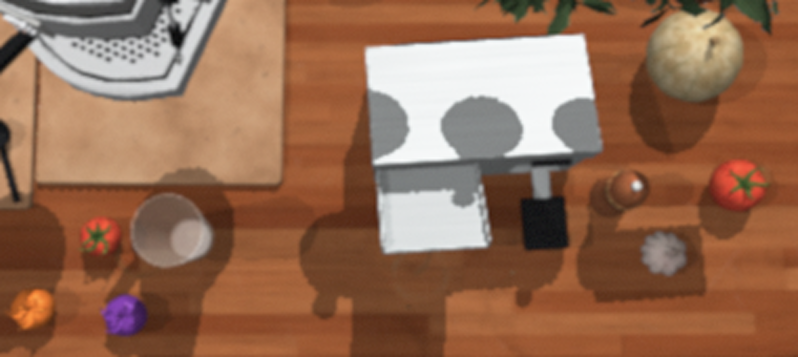

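Tomato at (0.449, 0.393). The caddy fit is good to about 2 px: (0.609, -0.105), yaw 3.4°, which puts the chute spot at (0.478, -0.042, 0.152) and the pad at (0.450, -0.199, 0.055). I'll grip with the jaws along y, staying clear of the glass, and square the tool up on the way over.

```bash
python3 -m pendant '[[[2,-2.5,-1.5,0,0,0.105,85],[2,-3,-1.5,0,0,0.105,85],[2,-3,-1.5,0,0,0.105,85],[2,-3.5,-1,0,0,0,85],[2,-3.5,0,0,0,0,85]]]' 30
python3 -m pendant '[[[2,-3.5,0,0,0,0,85],[2,-3.5,0,0,0,0,85],[2,-3.5,0,0,0,0,85],[1,-4,0,0,0,0,85],[0,-4,0,0,0,0,85]]]'
```

```text
time: 1.72
ee_pos: [0.2511, -0.3572, 0.2466]
tcp_rot: [-179.7, 0.1, -1.4]
wrist_force: [1.1, 0.4, 0.6]
opening: 0.0726
time: 2.13
ee_pos: [0.3288, -0.1677, 0.2481]
tcp_rot: [-179.9, -0.1, -1.6]
wrist_force: [1.6, 0.7, -0.4]
opening: 0.0724
```

```bash
python3 -m pendant '[[[0,-4,0,0,0,0,85],[0,-4,0,0,0,0,85],[1,-4,0,0,0,0,85],[1,-4,0,0,0,0,85],[1,-4,0,0,0,0,85]]]'
python3 -m pendant '[[[1,-4,0,0,0,0,85],[1,-4,0,0,0,0,85],[1,-4,0,0,0,0,85],[1,-4,0,0,0,0,85],[1,-3.5,0,0,0,0,85]]]'
python3 -m pendant '[[[1,-3.5,0,0,0,0,85],[1,-3,0,0,0,0,85],[1,-3,0,0,0,0,85],[0.5,-2,0,0,0,0,85],[0,0,0,0,0,0,85]]]'
```

```text
time: 2.55
ee_pos: [0.3609, 0.0123, 0.2503]
tcp_rot: [-178.7, -0.4, 1.0]
wrist_force: [0.5, -0.2, -0.3]
opening: 0.0725
time: 2.97
ee_pos: [0.4062, 0.1009, 0.263]
tcp_rot: [-173.6, -0.5, 9.1]
wrist_force: [0.4, -0.1, -0.5]
opening: 0.0728
time: 3.38
ee_pos: [0.4334, 0.1627, 0.2793]
tcp_rot: [-170.7, -0.5, 14.2]
wrist_force: [-0.1, -0.2, 0.6]
opening: 0.0721
```

```bash
python3 -c "
from h import *
print(bot.get_obs())"
```

```text
{'time': 3.3833, 'q': array([ 14.09798755,  -5.09667975,   9.29965269, 103.9341682 ,
         9.29561795, 179.94258603]), 'qd': array([-0.26011489, -0.13979061, -0.44167856,  0.09636387, -0.79285064,
       -0.02635692]), 'joint_efforts': array([ 5.89026622e-01, -3.83941698e+01,  4.52754271e+01, -1.15380089e-01,
        7.23105613e-01, -3.15273310e-04]), 'ee_pos': array([0.43338355, 0.16265279, 0.27925158]), 'tcp_rot': array([-170.70484368,   -0.47143799,   14.15464948]), 'wrist_force': array([-0.08658671, -0.17083   ,  0.61822155]), 'torque': array([-0.15134509, -0.02894019,  0.02442951]), 'opening': 0.07212568889293342}
```

Joint 6 has run into its limit, so I'll turn the tool half a turn the other way (same grasp) and correct the tilt as I go.

```bash
A='x'; python3 -m pendant '[[[0,0,0,0,0,-0.12,85],[0,0,0,0,0,-0.12,85],[0,0,0,0,0,-0.12,85],[0,0,0,0,0,-0.12,85],[0,0,0,0,0,-0.12,85]]]' | sed -n 1,3p
python3 -m pendant '[[[0,0,0,0,0,-0.12,85],[0,0,0,0,0,-0.12,85],[0,0,0,0,0,-0.12,85],[0,0,0,0,0,-0.12,85],[0,0,0,0,0,-0.12,85]]]'| sed -n 1,3p
python3 -m pendant '[[[0,0,0,0,0,-0.12,85],[0,0,0,0,0,-0.12,85],[0,0,0,0,0,-0.12,85],[0,0,0,0,0,-0.12,85],[0,0,0,0,0,-0.12,85]]]'| sed -n 1,3p
python3 -m pendant '[[[0,0,0,0,0,-0.12,85],[0,0,0,0,0,-0.12,85],[0,0,0,0,0,-0.12,85],[0,0,0,0,0,-0.12,85],[0,0,0,0,0,-0.12,85]]]'| sed -n 1,3p
cat > go.py <<'E'
import sys
from h import *
from scipy.spatial.transform import Rotation as R
o=bot.get_obs();r=R.from_euler('xyz',o['tcp_rot'],degrees=True)
x,y,z,yaw=map(float,sys.argv[1:5]);t=R.from_euler('xyz',[180,0,yaw],degrees=True)
np.set_printoptions(precision=3,suppress=True)
print('pos',o['ee_pos'],'rot',o['tcp_rot'],'F',o['wrist_force'],'open',o['opening'],'q',o['q'])
d=r.inv().apply(np.array([x,y,z])-o['ee_pos'])*100
print('shift cm',d,'turn',(r.inv()*t).as_rotvec(),'squared shift',t.inv().apply(np.array([x,y,z])-o['ee_pos'])*100)
E
python3 go.py .449 .393 .12 180
```

```text
time: 3.8
ee_pos: [0.432, 0.1607, 0.279]
tcp_rot: [-172.8, -5.6, 49.3]
time: 4.22
ee_pos: [0.43, 0.1571, 0.2793]
tcp_rot: [-177.5, -8.7, 85.3]
time: 4.63
ee_pos: [0.4279, 0.1535, 0.2796]
tcp_rot: [176.9, -8.3, 121.5]
time: 5.05
ee_pos: [0.4258, 0.1499, 0.2799]
tcp_rot: [172.7, -4.8, 157.4]
pos [0.426 0.15  0.28 ] rot [172.736  -4.757 157.361] F [-0.542  0.585  0.77 ] open 0.07291913840948301 q [ 13.205  -6.486   8.171 104.23    8.666  36.179]
shift cm [ 5.864 21.051 19.351] turn [ 0.141 -0.057 -0.4  ] squared shift [-2.32  24.308 15.99 ]
```

```bash
python3 -m pendant '[[[0,0,0,0.035,-0.014,-0.1,85],[0,0,0,0.035,-0.014,-0.1,85],[0,0,0,0.035,-0.014,-0.1,85],[0,0,0,0.035,-0.014,-0.1,85],[0,0,0,0,0,0,85]]]'
python3 go.py .449 .393 .25 180
```

```text
time: 5.47
ee_pos: [0.4242, 0.1453, 0.2804]
tcp_rot: [-179.6, 0.2, -178.8]
wrist_force: [-0.0, 0.6, 0.3]
opening: 0.0724
pos [0.424 0.145 0.28 ] rot [-179.598    0.191 -178.817] F [-0.004  0.591  0.346] open 0.0724361053124012 q [ 19.223  -5.951   9.142 105.035  -0.441  18.041]
shift cm [-2.977 24.735  2.875] turn [-0.007  0.003  0.021] squared shift [-2.476 24.771  3.039]
```

```bash
python3 -m pendant '[[[-0.5,4,0,0,0,0.02,85],[-0.5,4,0,0,0,0,85],[-0.5,4,0,0,0,0,85],[-0.5,4,0.5,0,0,0,85],[-0.5,4,1,0,0,0,85]]]'
python3 -m pendant '[[[0,3.5,1,0,0,0,80],[0,1,1,0,0,0,80],[0,0,0,0,0,0,80]]]'
python3 go.py .449 .393 .06 180
```

```text
time: 5.88
ee_pos: [0.4507, 0.3431, 0.2694]
tcp_rot: [-179.9, 0.5, 178.3]
wrist_force: [1.2, -0.5, -0.5]
opening: 0.0723
time: 6.13
ee_pos: [0.452, 0.3945, 0.2441]
tcp_rot: [-179.9, 0.2, 177.8]
wrist_force: [0.2, -0.6, -0.2]
opening: 0.0681
pos [0.452 0.395 0.244] rot [-179.943    0.207  177.826] F [ 0.151 -0.637 -0.234] open 0.06814042059243597 q [ 41.218  13.649  25.661 101.901  -0.184  43.392]
shift cm [ 0.359 -0.148 18.411] turn [-0.001  0.004 -0.038] squared shift [ 0.298 -0.155 18.413]
```

```bash
python3 -m pendant '[[[0.3,-0.15,3.5,0,0,-0.035,80],[0,0,3.5,0,0,0,80],[0,0,3.5,0,0,0,80],[0,0,3.5,0,0,0,80],[0,0,3,0,0,0,80]]]'
python3 go.py .449 .393 .012 180
python3 -c "
from h import *
a=shot('top','t1')[190:310,120:280];b=shot('side','s1')[270:390,180:340]
cv2.imwrite('pics/c2.png',cv2.resize(np.hstack([a,b])[:,:,::-1],None,fx=2.5,fy=2.5,interpolation=cv2.INTER_CUBIC))
print(proj('top',[.449,.393,.03]),proj('side',[.449,.393,.03]))"
```

```text
time: 6.55
ee_pos: [0.4534, 0.3901, 0.0786]
tcp_rot: [179.4, 0.7, 179.1]
wrist_force: [0.1, -0.6, 0.0]
opening: 0.0683
pos [0.453 0.39  0.079] rot [179.424   0.742 179.108] F [ 0.102 -0.64   0.029] open 0.0682898118361418 q [40.736  9.756  2.678 81.986 -0.063 41.623]
shift cm [0.535 0.221 6.656] turn [ 0.01   0.013 -0.016] squared shift [0.444 0.295 6.659]
[185.87709666 252.44479524] [257.33254406 336.95531427]
```

View pics/c2.png

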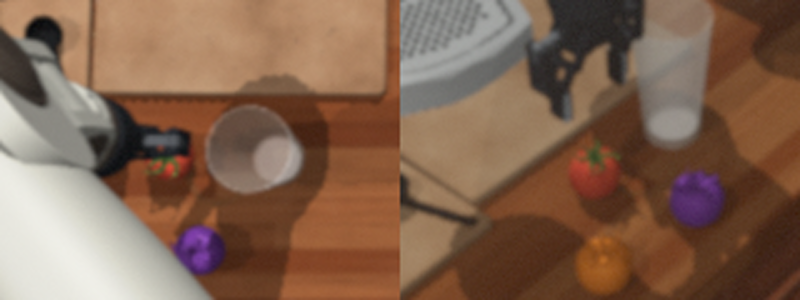

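The top crop shows the fingers straddling the tomato at about (187,250), clear of the glass. The side crop shows them still above it, as expected. Next I descend and grip.

```bash
python3 -m pendant '[[[0.4,0.2,2,0.01,0.01,-0.015,80],[0,0,2,0,0,0,80],[0,0,1.5,0,0,0,80],[0,0,0.8,0,0,0,80],[0,0,0,0,0,0,80]]]'
python3 go.py .449 .393 .012 180
```

```text
time: 7.07
ee_pos: [0.4523, 0.3882, 0.0234]
tcp_rot: [179.9, 0.2, 179.4]
wrist_force: [-0.5, -1.0, -0.6]
opening: 0.0682
pos [0.452 0.388 0.023] rot [179.863   0.243 179.387] F [-0.504 -1.005 -0.611] open 0.0681632193622108 q [40.672 11.003 -2.003 76.721 -0.057 41.284]
shift cm [0.337 0.474 1.14 ] turn [ 0.002  0.004 -0.011] squared shift [0.327 0.48  1.141]
```

```bash
python3 -m pendant '[[[0.3,0.5,0.6,0,0,0,80],[0.1,0.1,0.6,0,0,0,80],[0,0,0,0,0,0,40],[0,0,0,0,0,0,40],[0,0,0,0,0,0,40]]]' 25
python3 -m pendant '[[[0,0,0,0,0,0,40],[0,0,0,0,0,0,40],[0,0,0,0,0,0,40]]]'
python3 -m pendant '[[[0,0,-2,0,0,0,40],[0,0,-4,0,0,0,40],[0,0,-4,0,0,0,40],[0,0,-4,0,0,0,40],[0,0,-4,0,0,0,40]]]'
python3 go.py .42 -.046 .25 183
```

```text
time: 7.48
ee_pos: [0.4509, 0.3962, 0.0178]
tcp_rot: [179.5, 0.6, 179.2]
wrist_force: [-0.3, -0.5, -0.6]
opening: 0.0346
time: 7.73
ee_pos: [0.4512, 0.3967, 0.0189]
tcp_rot: [179.5, 0.6, 179.3]
wrist_force: [-0.6, 0.3, 0.3]
opening: 0.0344
time: 8.15
ee_pos: [0.4452, 0.3915, 0.1942]
tcp_rot: [-179.8, -0.2, 179.3]
wrist_force: [0.1, 0.6, -0.3]
opening: 0.0338
pos [0.445 0.391 0.194] rot [-179.793   -0.16   179.257] F [ 0.133  0.617 -0.267] open 0.03383527989759902 q [41.352 11.352 17.304 96.209 -0.046 42.094]
shift cm [  1.969 -43.798  -5.418] turn [-0.004 -0.003 -0.065] squared shift [  4.807 -43.557  -5.581]
```

The opening went to the commanded 34 mm on a 54 mm tomato, so I probably missed it. Looking.

```bash
python3 -c "
from h import *
a=shot('top','t2')[190:310,120:280];b=shot('side','s2')[230:390,180:340]
cv2.imwrite('pics/c3.png',cv2.resize(np.hstack([cv2.copyMakeBorder(a,0,40,0,0,0),b])[:,:,::-1],None,fx=2.5,fy=2.5,interpolation=cv2.INTER_CUBIC))
for c in('top','side'):
  for m in bot.mark_of(c,'small_tomato_center'): print(c,m['uv'],m['confidence'],atz(c,m['uv'],.028))"
```

```text
top [197.3, 289.9] 0.72 [0.34498148 0.35804014 0.028     ]
top [189.1, 250.5] 0.59 [0.4545808  0.38476129 0.028     ]
top [232.5, 253.2] 0.47 [0.44669758 0.26270405 0.028     ]
side [298.3, 347.5] 0.88 [0.34565538 0.35476032 0.028     ]
side [258.7, 336.4] 0.79 [0.4493154  0.38779665 0.028     ]
side [259.8, 371.9] 0.64 [0.36288539 0.47486356 0.028     ]
```

View pics/c3.png

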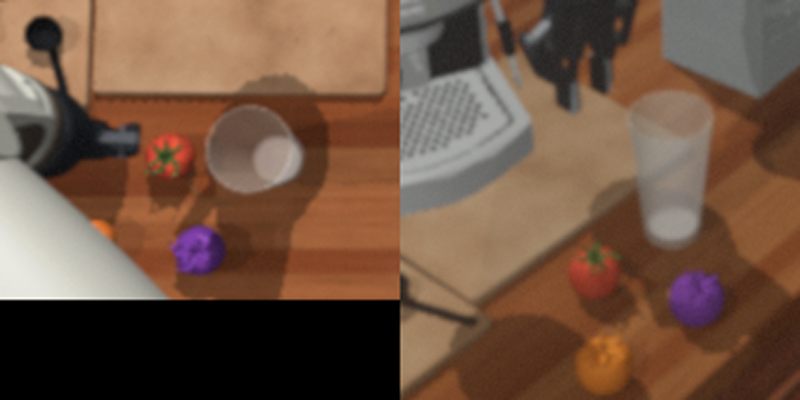

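The tomato (187,253) is still upright and only shifted a few mm; the fingers closed too high and slipped off. I'll re-grip lower at about (0.450, 0.388).

```bash
python3 go.py .450 .388 .08 180; python3 -m pendant '[[[-0.4,0.3,1,0,0,0,80],[0,0,3,0,0,0,80],[0,0,3.5,0,0,0,80],[0,0,3,0,0,0,80],[0,0,0,0,0,0,80]]]'
python3 go.py .450 .388 .002 180
```

```text
pos [0.446 0.392 0.194] rot [-179.924   -0.014  179.258] F [ 0.355 -1.794 -0.451] open 0.03401589693555652 q [41.352 11.318 17.237 95.981 -0.047 42.094]
shift cm [-0.383 -0.422 11.395] turn [-0.001 -0.    -0.013] squared shift [-0.374 -0.442 11.395]
time: 8.77
ee_pos: [0.4491, 0.3939, 0.0764]
tcp_rot: [-179.7, -0.3, 179.3]
wrist_force: [-0.9, -0.7, -0.2]
opening: 0.0684
pos [0.449 0.394 0.076] rot [-179.663   -0.303  179.254] F [-0.928 -0.655 -0.2  ] open 0.0683924453348699 q [41.285 11.222  4.124 83.352 -0.047 42.031]
shift cm [-0.141 -0.55   7.442] turn [-0.006 -0.005 -0.013] squared shift [-0.094 -0.595  7.44 ]
```

```bash
python3 -m pendant '[[[-0.1,-0.5,1.5,0,0,0,80],[0,0,2,0,0,0,80],[0,0,2,0,0,0,80],[0,0,1.2,0,0,0,80],[0,0,0.5,0,0,0,80]]]'
python3 go.py .450 .388 .002 180
```

```text
time: 9.18
ee_pos: [0.4471, 0.3859, -0.0022]
tcp_rot: [-179.3, -0.7, 179.3]
wrist_force: [1.0, 0.4, -0.1]
opening: 0.0682
pos [ 0.447  0.386 -0.002] rot [-179.319   -0.689  179.253] F [ 0.951  0.363 -0.075] open 0.06824487499614466 q [40.829 12.258 -3.415 75.294 -0.053 41.572]
shift cm [-0.286  0.21  -0.427] turn [-0.012 -0.012 -0.013] squared shift [-0.294  0.211 -0.421]
```

```bash
python3 -m pendant '[[[-0.3,0.2,-0.5,0,0,0,80],[0,0,0,0,0,0,40],[0,0,0,0,0,0,40],[0,0,0,0,0,0,40],[0,0,0,0,0,0,40]]]' 25
python3 -m pendant '[[[0,0,-1,0,0,0,40],[0,0,-3,0,0,0,40],[0,0,-4,0,0,0,40],[0,0,-4,0,0,0,40],[0,0,-4,0,0,0,40]]]'
python3 -m pendant '[[[0,0,-4,0,0,0,40],[0,0,-3,0,0,0,40],[0,0,0,0,0,0,40]]]'
python3 go.py .40 -.047 .28 183.4
```

```text
time: 9.6
ee_pos: [0.4518, 0.3891, 0.0069]
tcp_rot: [-179.4, -0.6, 179.3]
wrist_force: [0.0, -1.7, 0.6]
opening: 0.0344
time: 10.02
ee_pos: [0.4503, 0.3883, 0.1687]
tcp_rot: [-179.0, -1.0, 179.3]
wrist_force: [1.1, 0.5, 0.3]
opening: 0.0344
time: 10.27
ee_pos: [0.4519, 0.39, 0.2542]
tcp_rot: [-179.6, -0.3, 179.3]
wrist_force: [0.4, 0.5, 0.0]
opening: 0.034
pos [0.452 0.39  0.254] rot [-179.621   -0.348  179.274] F [0.387 0.489 0.017] open 0.03395030621233943 q [ 40.827  14.412  27.739 103.838  -0.053  41.552]
shift cm [  4.647 -43.779  -2.261] turn [-0.006 -0.006 -0.072] squared shift [  7.768 -43.316  -2.578]
```

```bash
python3 -c "
from h import *
np.set_printoptions(precision=3,suppress=True)
A=shot('top','t3');B=shot('side','s3')
a=A[180:300,110:270];b=B[180:380,180:340]
cv2.imwrite('pics/c4.png',cv2.resize(np.hstack([cv2.copyMakeBorder(a,0,80,0,0,0),b])[:,:,::-1],None,fx=2.5,fy=2.5,interpolation=cv2.INTER_CUBIC))
p=bot.get_obs()['ee_pos'];print(proj('top',p),proj('side',p))
for c in('top','side'):
  for m in bot.masks_of(c,'small_tomato_center'):
    q=np.argwhere(m['pixels'])[:,::-1];print(c,np.round(m['extent']),m['confidence'],atz(c,q.mean(0),.028), (A if c=='top' else B)[m['pixels']].mean(0))"
```

```text
[158.759 244.952] [253.553 265.551]
top [186. 278. 211. 299.] 0.71 [0.346 0.355 0.028] [100.618  52.131 121.915]
top [180. 244. 196. 262.] 0.69 [0.452 0.389 0.028] [149.568  74.11   46.247]
top [152. 279. 166. 289.] 0.58 [0.367 0.465 0.028] [186.027 106.464  54.536]
side [285. 340. 310. 361.] 0.95 [0.344 0.356 0.028] [ 92.403  51.116 106.068]
side [273. 266. 306. 328.] 0.67 [0.502 0.213 0.028] [141.561 126.263 113.453]
side [250. 363. 272. 389.] 0.66 [0.352 0.479 0.028] [152.036  87.306  34.744]
```

View pics/c4.png

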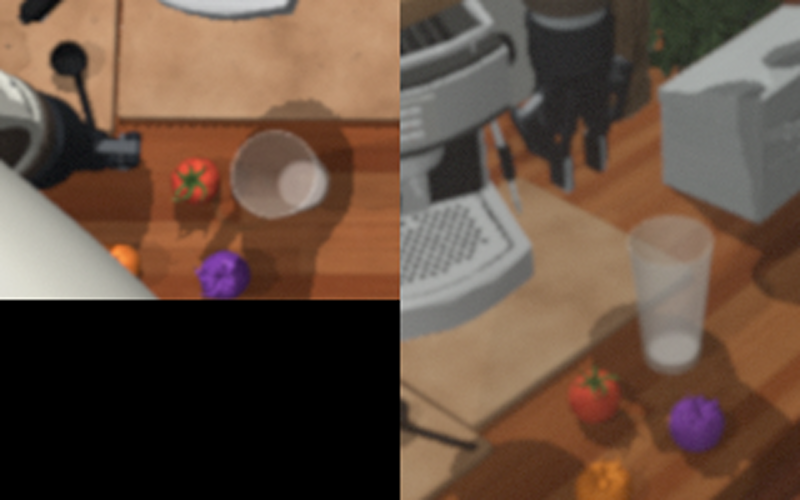

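```bash
python3 -c "
from h import *
np.set_printoptions(precision=3,suppress=True)
print(tri([162,240],[253,248]),tri([162,240],[253,251]))
print('s1 mid tips',proj('side',[.4534,.390,.0786]),proj('top',[.4534,.390,.0786]),tri([186,247],[256,309]))
for z in(0,.02,.04):print(z,proj('top',[.452,.39,.254+z]),proj('side',[.452,.39,.254+z]))
print([proj('side',[.452,.39+s,.254+.02]) for s in(-.025,.025)])
"
python3 -c "
import cv2,numpy as np
i=cv2.imread('pics/s3.png')[170:280,220:300];j=cv2.imread('pics/s1.png')[260:370,220:300]
cv2.imwrite('pics/c5.png',cv2.resize(np.hstack([i,j]),None,fx=5,fy=5,interpolation=cv2.INTER_CUBIC))"
```

```text
(array([0.463, 0.373, 0.284]), np.float64(0.007341864537016331)) (array([0.463, 0.375, 0.277]), np.float64(0.005405258524928661))
s1 mid tips [256.068 320.982] [181.635 249.604] (array([0.462, 0.374, 0.101]), np.float64(0.008183360981917841))
0 [157.892 244.605] [253.26  263.852]
0.02 [154.65 243.85] [252.864 256.797]
0.04 [151.273 243.065] [252.463 249.628]
[array([260.35 , 252.105]), array([245.189, 261.608])]
```

View pics/c5.png

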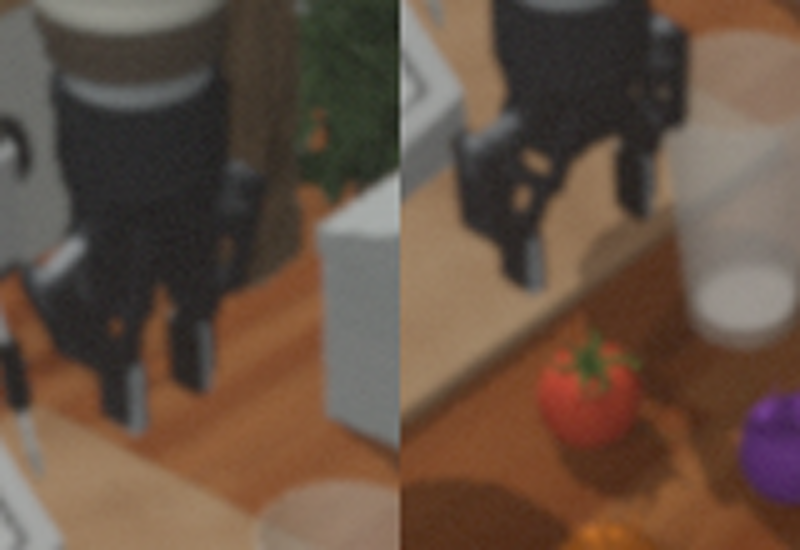

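The fingertips appear about 30 mm higher in the side view than the reported TCP, and only about 8 mm of that comes from the opening. So I was closing above the tomato. I'll descend again in steps, using contact force with the worktop to find the true height.

```bash
python3 -m pendant '[[[0,0,2,0,0,0,82],[0,0,4,0,0,0,82],[0,0,4,0,0,0,82],[0,0,3.5,0,0,0,82],[0,0,3,0,0,0,82]]]'
python3 -m pendant '[[[0,0,2.5,0,0,0,82],[0,0,2,0,0,0,82],[0,0,2,0,0,0,82],[0,0,1,0,0,0,82],[0,0,0,0,0,0,82]]]'
python3 go.py .447 .389 -.01 180
```

```text
time: 10.88
ee_pos: [0.4476, 0.3862, 0.0737]
tcp_rot: [-179.3, -0.7, 179.3]
wrist_force: [0.5, 0.4, -0.2]
opening: 0.0701
time: 11.3
ee_pos: [0.4359, 0.3761, -0.0225]
tcp_rot: [-178.3, -1.9, 179.3]
wrist_force: [-0.3, 0.9, 0.3]
opening: 0.0701
pos [ 0.436  0.376 -0.023] rot [-178.278   -1.887  179.256] F [-0.296  0.851  0.346] open 0.07010814879218379 q [40.809 12.637 -5.309 74.608 -0.038 41.526]
shift cm [-1.049  1.263 -1.326] turn [-0.03  -0.033 -0.012] squared shift [-1.108  1.288 -1.252]
```

```bash
python3 -c "
from h import *
np.set_printoptions(precision=3,suppress=True)
A=shot('top','t4');B=shot('side','s4')
a=A[170:290,120:240];b=B[250:370,200:320]
cv2.imwrite('pics/c6.png',cv2.resize(np.hstack([a,b])[:,:,::-1],None,fx=3.3,fy=3.3,interpolation=cv2.INTER_CUBIC))
o=bot.get_obs();p=o['ee_pos'];print(o,proj('top',p),proj('side',p))"
```

```text
{'time': 11.4, 'q': array([40.809, 12.562, -5.083, 74.731, -0.043, 41.528]), 'qd': array([-0.008, -1.226,  2.585,  0.461, -0.111,  0.139]), 'joint_efforts': array([ -0.163, -57.723,  43.49 ,   0.309,  -0.05 ,  -0.002]), 'ee_pos': array([ 0.437,  0.377, -0.02 ]), 'tcp_rot': array([-178.392,   -1.75 ,  179.258]), 'wrist_force': array([ 0.305, -0.376, -0.01 ]), 'torque': array([ 0.091, -0.026,  0.041]), 'opening': 0.07007797194740578} [196.312 257.645] [265.75  350.088]
```

View pics/c6.png

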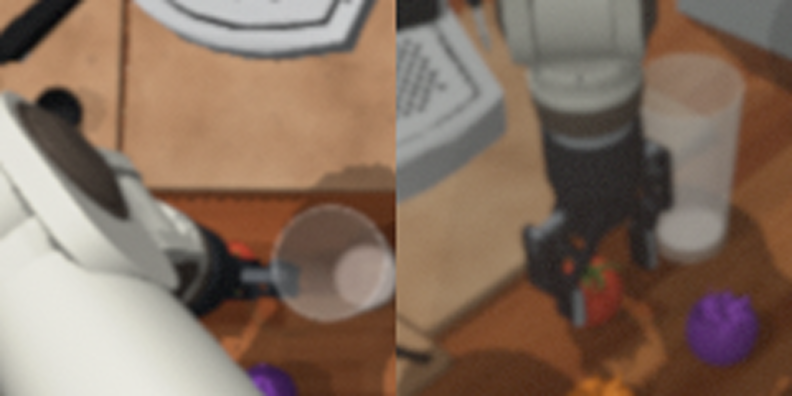

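The fingertips are now at tomato height but drifted in front of it (tips mid (266,338), tomato (262,338) in the side view). There's no worktop contact at a reported z of -0.02, so the reported z is about 20 mm low. I'll raise, re-measure the tomato and descend slowly.

```bash
python3 -m pendant '[[[0,0,-3,0,0,0,85],[0,0,-4,0,0,0,85],[0,0,-4,-0.02,-0.02,0,85],[0,0,-4,-0.01,-0.01,0,85],[0,0,0,0,0,0,85]]]'
cat > tom.py <<'E'
from h import *
np.set_printoptions(precision=3,suppress=True)
P={}
for c in('top','side'):
  A=bot.camera(c)
  for f in(bot.masks_of,):
   for m in f(c,'small_tomato_center'):
    q=np.argwhere(m['pixels'])[:,::-1];e=np.array(m['extent']);u=(e[:2]+e[2:])/2
    print(c,np.round(e),m['confidence'].__round__(2),A[m['pixels']].mean(0),atz(c,u,.03))
E
python3 tom.py; python3 go.py .45 .388 .06 180
```

```text
time: 11.82
ee_pos: [0.441, 0.3805, 0.1403]
tcp_rot: [179.8, 0.1, 179.3]
wrist_force: [0.7, 1.3, 1.5]
opening: 0.0728
top [188. 279. 208. 300.] 0.86 [ 96.714  49.842 120.787] [0.346 0.356 0.03 ]
top [181. 246. 199. 261.] 0.44 [126.042  56.135  37.927] [0.446 0.381 0.03 ]
side [288. 337. 310. 359.] 0.85 [ 89.307  48.66  105.844] [0.342 0.358 0.03 ]
side [250. 328. 273. 350.] 0.78 [124.45   61.563  40.079] [0.436 0.393 0.03 ]
side [252. 363. 270. 387.] 0.75 [149.761  85.35   33.508] [0.353 0.481 0.03 ]
pos [0.439 0.378 0.13 ] rot [-179.733   -0.455  179.283] F [-0.275  0.134  0.683] open 0.07256796666889401 q [40.738  8.759  7.244 89.003  0.101 41.453]
shift cm [-1.185  0.998  7.006] turn [-0.005 -0.008 -0.012] squared shift [-1.141  0.951  7.019]
```

```bash
python3 -m pendant '[[[-0.5,0.7,2,0,0,-0.012,85],[0,0,2.5,0,0,0,85],[0,0,2,0,0,0,85],[0,0,0,0,0,0,85],[0,0,0,0,0,0,85]]]'
python3 tom.py;python3 -c "
from h import *
print(tri([190,253.5],[261.5,339]))"; python3 go.py .444 .386 -.017 180
```

```text
time: 12.43
ee_pos: [0.4415, 0.3837, 0.0584]
tcp_rot: [-179.5, -0.8, 180.0]
wrist_force: [0.6, 0.6, 0.6]
opening: 0.0725
top [187. 279. 209. 299.] 0.74 [84.044 46.959 99.714] [0.347 0.355 0.03 ]
top [178. 256. 194. 265.] 0.38 [101.822  54.397  35.932] [0.427 0.391 0.03 ]
side [253. 366. 272. 385.] 0.62 [141.413  79.549  30.696] [0.349 0.48  0.03 ]
side [252. 328. 268. 352.] 0.59 [123.879  60.437  39.291] [0.437 0.398 0.03 ]
side [287. 339. 313. 362.] 0.57 [78.703 42.977 89.73 ] [0.335 0.361 0.03 ]
(array([0.44563301, 0.38380186, 0.01884329]), np.float64(0.0026803475145550904))
pos [0.443 0.385 0.061] rot [-179.609   -0.596 -179.999] F [0.462 0.105 0.284] open 0.07257878243027792 q [40.942 10.157  1.154 81.703  0.096 40.939]
shift cm [-0.223  0.187  7.759] turn [-0.007 -0.01   0.   ] squared shift [-0.142  0.134  7.762]
```

```bash
python3 -m pendant '[[[0,0.4,1.5,0,0,0,85],[0,0,1.5,0,0,0,85],[0,0,1.5,0,0,0,85],[0,0,0,0,0,0,85]]]'
python3 go.py .443 .388 -.018 180
```

```text
time: 12.97
ee_pos: [0.4451, 0.391, 0.0205]
tcp_rot: [-180.0, -0.2, 180.0]
wrist_force: [0.1, -0.5, 1.2]
opening: 0.0724
pos [0.445 0.391 0.02 ] rot [-179.974   -0.179  179.989] F [ 0.089 -0.492  1.218] open 0.07237700306436597 q [41.243 11.044 -2.28  76.827  0.099 41.255]
shift cm [ 0.194 -0.294  3.85 ] turn [-0.    -0.003 -0.   ] squared shift [ 0.206 -0.296  3.849]
```

```bash
python3 -m pendant '[[[0,0,0,0,0,0,85],[0,0,0,0,0,0,85]]]'
python3 go.py .443 .388 -.018 180
```

```text
time: 13.13
ee_pos: [0.4457, 0.3914, 0.0226]
tcp_rot: [180.0, -0.1, 180.0]
wrist_force: [-1.2, -0.4, 0.5]
opening: 0.0726
pos [0.446 0.391 0.023] rot [179.958  -0.098 179.987] F [-1.153 -0.368  0.498] open 0.07261501446874007 q [41.241 10.982 -2.112 76.952  0.096 41.255]
shift cm [ 0.258 -0.346  4.064] turn [ 0.001 -0.002 -0.   ] squared shift [ 0.265 -0.343  4.064]
```

```bash
python3 -c "
from h import *
A=shot('top','t5');B=shot('side','s5')
a=A[190:290,140:260];b=B[270:370,200:320]
cv2.imwrite('pics/c7.png',cv2.resize(np.hstack([a,b])[:,:,::-1],None,fx=3.3,fy=3.3,interpolation=cv2.INTER_CUBIC))
p=bot.get_obs()['ee_pos'];print(p,proj('top',p),proj('side',p))"
```

```text
[0.44600639 0.39172506 0.02311008] [187.02454286 253.66875967] [258.65484582 339.23237054]
```

View pics/c7.png

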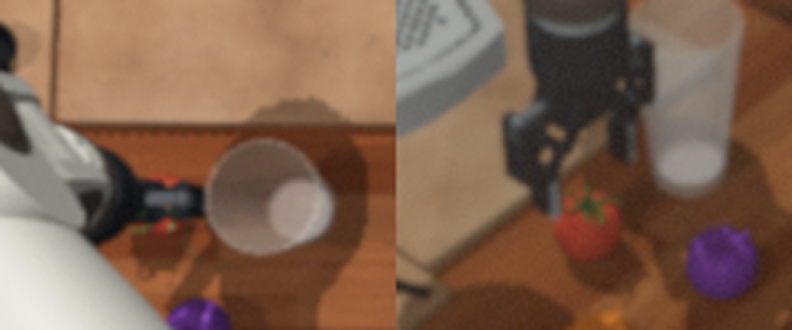

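The tips straddle the tomato, in line with it in both views (side: tips mid column 258.5, tomato 258.8), but sit about 48 mm too high. Going straight down.

```bash
python3 -m pendant '[[[0,0,1.5,0,0,0,85],[0,0,1.5,0,0,0,85],[0,0,1.3,0,0,0,85],[0,0,0,0,0,0,85],[0,0,0,0,0,0,85]]]'
python3 go.py .446 .391 -.025 180
```

```text
time: 13.65
ee_pos: [0.4484, 0.3938, -0.0162]
tcp_rot: [179.6, 0.3, 180.0]
wrist_force: [-0.4, -0.4, 0.1]
opening: 0.0727
pos [ 0.448  0.394 -0.016] rot [179.63    0.274 179.974] F [-0.413 -0.395  0.079] open 0.07273042270812277 q [41.235 11.958 -5.342 72.249  0.098 41.261]
shift cm [ 0.247 -0.285  0.875] turn [ 0.006  0.005 -0.   ] squared shift [ 0.242 -0.279  0.878]
```

```bash
python3 -m pendant '[[[0.2,-0.3,0.9,0,0,0,85],[0,0,0,0,0,0,85],[0,0,0,0,0,0,45],[0,0,0,0,0,0,45],[0,0,0,0,0,0,45]]]' 20
python3 -m pendant '[[[0,0,0,0,0,0,45],[0,0,0,0,0,0,45]]]'
```

```text
time: 14.07
ee_pos: [0.4471, 0.3911, -0.0235]
tcp_rot: [179.5, 0.4, 180.0]
wrist_force: [-0.2, -0.2, -0.8]
opening: 0.0511
time: 14.23
ee_pos: [0.4473, 0.3914, -0.023]
tcp_rot: [179.5, 0.4, 180.0]
wrist_force: [0.0, -0.8, -1.9]
opening: 0.0512
```

Gripped at 51 mm. Lifting.

```bash
python3 -m pendant '[[[0,0,-1.5,0,0,0,45],[0,0,-3,0,0,0,45],[0,0,-4,0,0,0,45],[0,0,-4,0,0,0,45],[0,0,-4,0,0,0,45]]]'
python3 -m pendant '[[[0,0,-4,0,0,0,45],[0,0,-4,0,0,0,45],[0,0,-3,0,0,0,45],[0,0,0,0,0,0,45],[0,0,0,0,0,0,45]]]'
python3 go.py .39 -.045 .25 183.4
```

```text
time: 14.65
ee_pos: [0.4417, 0.3862, 0.1365]
tcp_rot: [-179.8, -0.4, 180.0]
wrist_force: [0.7, 1.8, 0.0]
opening: 0.0508
time: 15.07
ee_pos: [0.4431, 0.3872, 0.2624]
tcp_rot: [179.7, 0.2, 180.0]
wrist_force: [0.2, 0.0, -1.6]
opening: 0.051
pos [0.443 0.387 0.262] rot [179.689   0.199 179.984] F [ 0.152  0.044 -1.56 ] open 0.050973031919939564 q [ 41.098  12.448  26.331 103.528   0.104  41.113]
shift cm [  5.297 -43.232   0.982] turn [ 0.005  0.004 -0.06 ] squared shift [  7.859 -42.833   1.235]
```

```bash
python3 -m pendant '[[[0.5,-2,0,0,0,-0.02,45],[0.5,-4,0,0,0,-0.02,45],[0.5,-4,0,0,0,-0.02,45],[0,-4,0,0,0,0,45],[0,-4,0,0,0,0,45]]]'
python3 -m pendant '[[[0,-4,0,0,0,0,45],[0,-4,0,0,0,0,45],[0,-4,0,0,0,0,45],[0,-4,0,0,0,0,45],[0,-3,0,0,0,0,45]]]'
python3 -m pendant '[[[0,-2,0,0,0,0,45],[0,0,0,0,0,0,45],[0,0,0,0,0,0,45]]]'
python3 go.py .465 -.043 .25 183.4
```

```text
time: 15.48
ee_pos: [0.4338, 0.2077, 0.254]
tcp_rot: [179.8, -0.1, -175.9]
wrist_force: [1.2, -0.6, -1.0]
opening: 0.0507
time: 15.9
ee_pos: [0.4438, 0.0087, 0.2473]
tcp_rot: [179.9, -0.5, -175.7]
wrist_force: [0.1, 0.8, -0.9]
opening: 0.0508
time: 16.15
ee_pos: [0.4438, -0.018, 0.2437]
tcp_rot: [179.9, -0.7, -176.2]
wrist_force: [-0.0, -0.1, -1.1]
opening: 0.0506
pos [ 0.444 -0.018  0.244] rot [ 179.897   -0.727 -176.179] F [-0.034 -0.091 -1.058] open 0.05059597641243792 q [ -2.346  -7.147   3.826 101.707   0.025  -6.167]
shift cm [-1.939 -2.63  -0.662] turn [ 0.002 -0.013  0.007] squared shift [-1.966 -2.617 -0.633]
```

```bash
python3 -m pendant '[[[-1,-1.3,0,0,-0.012,0,45],[-1,-1.3,1,0,0,0,45],[0,0,2,0,0,0,45],[0,0,1.5,0,0,0,45],[0,0,0,0,0,0,45]]]'
python3 -m pendant '[[[0,0,0,0,0,0,45]]]'
python3 go.py .465 -.043 .145 183.4
python3 -c "
from h import *
np.set_printoptions(precision=3,suppress=True)
A=shot('top','t6');B=shot('side','s6')
a=A[150:270,300:440];b=B[150:270,270:410]
cv2.imwrite('pics/c8.png',cv2.resize(np.hstack([a,b])[:,:,::-1],None,fx=2.8,fy=2.8,interpolation=cv2.INTER_CUBIC))
p=bot.get_obs()['ee_pos']+[0,0,.051];print(p,proj('top',p),proj('side',p))
for m in bot.mark_of('side','small_tomato_center'): print(m)
"
```

```text
time: 16.57
ee_pos: [0.4669, -0.0415, 0.1923]
tcp_rot: [179.8, -0.2, -176.0]
wrist_force: [-0.8, 0.2, -1.5]
opening: 0.0511
time: 16.65
ee_pos: [0.4667, -0.041, 0.1912]
tcp_rot: [179.8, -0.3, -176.0]
wrist_force: [0.2, -1.0, -0.6]
opening: 0.0506
pos [ 0.467 -0.041  0.191] rot [ 179.8     -0.324 -175.981] F [ 0.177 -0.986 -0.582] open 0.05055514663497238 q [-5.115 -5.794 -0.86  95.286  0.146 -9.134]
shift cm [ 0.158 -0.209  4.616] turn [ 0.003 -0.006  0.011] squared shift [ 0.182 -0.195  4.615]
[ 0.467 -0.041  0.243] [345.414 238.196] [355.486 197.465]
{'uv': [300.6, 347.3], 'confidence': 0.93}
{'uv': [357.1, 197.0], 'confidence': 0.47}
```

View pics/c8.png

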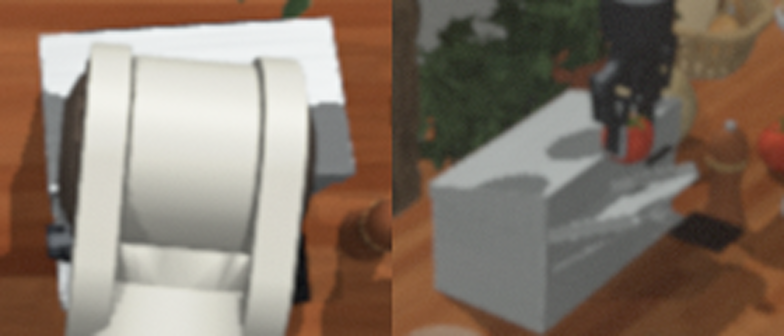

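The tomato is held in the fingers above the chute: detected at (357,197) against a predicted (355.5,197.5). Lowering about 46 mm, just short of floor contact.

```bash
python3 -m pendant '[[[0,-0.2,1,0,0,0,45],[0,0,1.3,0,0,0,45],[0,0,1,0,0,0,45],[0,0,0.5,0,0,0,45],[0,0,0,0,0,0,45]]]'
python3 -m pendant '[[[0,0,0,0,0,0,45],[0,0,0,0,0,0,45]]]'
python3 go.py .465 -.043 .145 183.4
```

```text
time: 17.22
ee_pos: [0.4688, -0.0428, 0.1543]
tcp_rot: [179.9, 0.1, -175.9]
wrist_force: [-0.5, 0.1, 0.1]
opening: 0.0509
time: 17.38
ee_pos: [0.4686, -0.0428, 0.1544]
tcp_rot: [179.9, 0.1, -175.9]
wrist_force: [-0.2, -0.9, -1.2]
opening: 0.0507
pos [ 0.469 -0.043  0.154] rot [ 179.869    0.065 -175.907] F [-0.219 -0.909 -1.163] open 0.05073406976081802 q [-5.319 -6.554 -5.634 90.877  0.14  -9.412]
shift cm [0.361 0.007 0.937] turn [0.002 0.001 0.012] squared shift [0.36  0.005 0.938]
```

```bash
python3 -m pendant '[[[0.3,0,0.6,0,0,0,45],[0,0,0.5,0,0,0,45],[0,0,0,0,0,0,45],[0,0,0,0,0,0,45]]]'
python3 -m pendant '[[[0,0,0,0,0,0,85],[0,0,0,0,0,0,85],[0,0,0,0,0,0,85],[0,0,0,0,0,0,85],[0,0,0,0,0,0,85]]]'
python3 -m pendant '[[[0,0,0,0,0,0,85],[0,0,-1,0,0,0,85],[0.5,0,-2,0,0,0,85],[0.5,0,-3,0,0,0,85],[1,0,-3,0,0,0,85]]]'
python3 -c "
from h import *
np.set_printoptions(precision=3,suppress=True)
for c,s in(('side','s7'),('top','t7')):
  shot(c,s)
  for m in bot.mark_of(c,'small_tomato_center'): print(c,m)
p=[.609-.077-.03,-.04,.17];print(proj('side',p),proj('top',p))"
```

```text
time: 17.72
ee_pos: [0.4659, -0.0431, 0.1435]
tcp_rot: [179.9, 0.2, -175.9]
wrist_force: [0.2, -0.2, 0.5]
opening: 0.0506
time: 18.13
ee_pos: [0.4662, -0.0432, 0.1442]
tcp_rot: [179.9, 0.2, -175.9]
wrist_force: [0.4, 0.3, -0.0]
opening: 0.0724
time: 18.55
ee_pos: [0.4437, -0.0444, 0.2325]
tcp_rot: [179.8, -0.3, -175.9]
wrist_force: [0.5, -0.1, 1.5]
opening: 0.0725
side {'uv': [264.1, 374.3], 'confidence': 0.74}
side {'uv': [295.8, 349.6], 'confidence': 0.64}
side {'uv': [345.5, 218.3], 'confidence': 0.61}
top {'uv': [157.7, 286.9], 'confidence': 0.73}
top {'uv': [197.6, 287.9], 'confidence': 0.53}
[344.385 215.532] [343.001 227.132]
```

The tomato is now detected at (345.5,218.3), matching its expected rest against the lid (344,216). Next, the pedal.

```bash
python3 -m pendant '[[[0,-2,0,0,0,0,30],[0,-4,0,0,0,0,0],[0,-4,0,0,0,0,0],[0,-4,0,0,0,0,0],[0,-2,0,0,0,0,0]]]'
python3 -m pendant '[[[0,0,0,0,0,0,0],[0,0,0,0,0,0,0],[0,0,0,0,0,0,0]]]'
python3 go.py .447 -.199 .10 183.4
```

```text
time: 19.17
ee_pos: [0.4565, -0.2058, 0.2287]
tcp_rot: [179.7, -0.3, -175.4]
wrist_force: [0.2, 0.3, -0.1]
opening: 0.0118
time: 19.42
ee_pos: [0.4556, -0.2097, 0.2246]
tcp_rot: [179.5, -0.6, -175.7]
wrist_force: [1.0, 0.8, 0.0]
opening: -0.0003
pos [ 0.456 -0.21   0.225] rot [ 179.53    -0.61  -175.696] F [0.979 0.761 0.019] open -0.0003023055494856185 q [-24.791  -0.016   8.428  99.206   0.115 -29.093]
shift cm [ 0.644  1.03  12.48 ] turn [ 0.008 -0.011  0.016] squared shift [ 0.794  1.12  12.463]
```

```bash
python3 -m pendant '[[[0.8,1.1,1,0.008,-0.01,0,0],[0,0,3,0,0,0,0],[0,0,3,0,0,0,0],[0,0,3,0,0,0,0],[0,0,0,0,0,0,0]]]'
python3 -m pendant '[[[0,0,0,0,0,0,0],[0,0,0,0,0,0,0]]]'
python3 go.py .447 -.199 .055 183.4
python3 -c "
from h import *
A=shot('top','t8');B=shot('side','s8')
a=A[170:290,330:470];b=B[150:270,310:450]
cv2.imwrite('pics/c9.png',cv2.resize(np.hstack([a,b])[:,:,::-1],None,fx=2.8,fy=2.8,interpolation=cv2.INTER_CUBIC))
p=bot.get_obs()['ee_pos'];print(proj('side',p),proj('side',[.450,-.199,.055]))"
```

```text
time: 19.83
ee_pos: [0.4469, -0.1936, 0.1212]
tcp_rot: [180.0, 0.1, -175.4]
wrist_force: [-0.9, -0.1, -1.6]
opening: -0.0
time: 20.0
ee_pos: [0.4465, -0.1915, 0.1221]
tcp_rot: [179.9, 0.0, -175.2]
wrist_force: [-0.2, -0.2, -0.5]
opening: -0.0001
pos [ 0.446 -0.191  0.122] rot [ 179.949    0.022 -175.228] F [-0.225 -0.25  -0.509] open -7.683936025389432e-05 q [-23.249  -4.656  -7.447  87.213   0.055 -28.021]
shift cm [ 0.014 -0.76   6.71 ] turn [0.001 0.    0.024] squared shift [-0.007 -0.754  6.711]
[386.89521352 215.11949302] [385.68242928 232.38684448]
```

View pics/c9.png

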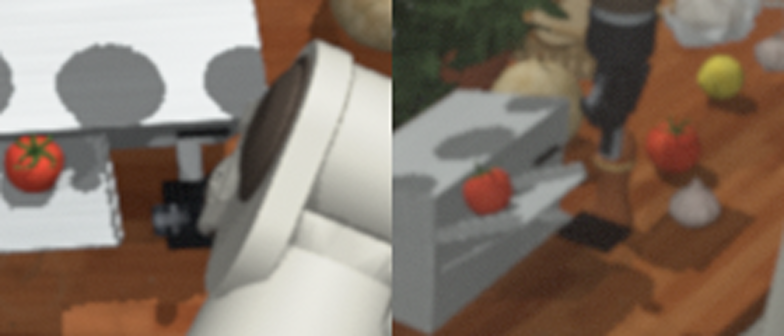

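The tomato lies on the chute against the shut lid (side crop (487,190)), and the hand is above the pad. I'll shift 8 mm right and go down slowly, watching the force.

```bash
python3 -m pendant '[[[0,-0.7,2,0,0,0.02,0],[0,0,2,0,0,0,0],[0,0,1.5,0,0,0,0],[0,0,0,0,0,0,0]]]'
python3 go.py .446 -.199 .03 183.4
python3 -m pendant '[[[0,0,0.7,0,0,0,0],[0,0,0.7,0,0,0,0],[0,0,0.7,0,0,0,0],[0,0,0,0,0,0,0]]]'
python3 go.py .446 -.199 .03 183.4
```

```text
time: 20.43
ee_pos: [0.453, -0.201, 0.0748]
tcp_rot: [-179.7, 0.8, -176.4]
wrist_force: [-0.3, 0.7, -0.2]
opening: 0.0001
pos [ 0.453 -0.201  0.075] rot [-179.657    0.78  -176.412] F [-0.349  0.709 -0.199] open 0.00013259099389427656 q [-23.969  -4.107 -12.158  81.099   0.057 -27.554]
shift cm [0.746 0.274 4.464] turn [-0.006  0.014  0.003] squared shift [0.685 0.245 4.476]
time: 20.77
ee_pos: [0.4559, -0.2022, 0.0572]
tcp_rot: [-179.5, 1.1, -176.4]
wrist_force: [0.4, 0.1, -1.4]
opening: -0.0003
pos [ 0.456 -0.202  0.057] rot [-179.495    1.096 -176.407] F [ 0.352  0.093 -1.355] open -0.00028223464538125627 q [-23.956  -3.859 -13.874  78.78    0.059 -27.544]
shift cm [1.02  0.405 2.695] turn [-0.009  0.019  0.003] squared shift [0.969 0.378 2.718]
```

```bash
python3 -m pendant '[[[1,0.3,0.7,-0.009,0.019,0,0],[0.2,0,0.7,0,0,0,0],[0.2,0,0.7,0,0,0,0],[0.1,0,0,0,0,0,0]]]'
python3 go.py .446 -.199 .03 183.4
```

```text
time: 21.1
ee_pos: [0.4399, -0.2001, 0.0349]
tcp_rot: [180.0, -0.1, -176.4]
wrist_force: [0.4, -0.1, 0.9]
opening: -0.0002
pos [ 0.44  -0.2    0.035] rot [ 179.967   -0.055 -176.397] F [ 0.383 -0.074  0.923] open -0.00017210711460422857 q [-24.463  -4.171 -16.629  77.607   0.004 -28.067]
shift cm [-0.615  0.073  0.492] turn [ 0.001 -0.001  0.004] squared shift [-0.614  0.076  0.493]
```

```bash
python3 -m pendant '[[[-0.5,0,0.5,0,0,0,0],[0,0,0.5,0,0,0,0],[0,0,0.5,0,0,0,0]]]'
python3 -m pendant '[[[0,0,0.6,0,0,0,0],[0,0,0.6,0,0,0,0]]]'
python3 go.py .446 -.199 -.01 183.4
```

```text
time: 21.35
ee_pos: [0.4454, -0.2001, 0.0194]
tcp_rot: [-180.0, 0.0, -176.4]
wrist_force: [0.3, -0.6, -0.1]
opening: -0.0001
time: 21.52
ee_pos: [0.4459, -0.2002, 0.0071]
tcp_rot: [-180.0, 0.1, -176.4]
wrist_force: [-2.8, 1.9, 6.1]
opening: 0.0
pos [ 0.446 -0.2    0.007] rot [-179.965    0.059 -176.413] F [-2.756  1.865  6.136] open 4.858128345113373e-05 q [-24.177  -2.886 -18.517  74.301  -0.003 -27.764]
shift cm [-0.019  0.118  1.715] turn [-0.001  0.001  0.003] squared shift [-0.02   0.117  1.715]
```

Contact: 6 N, which is on the pedal's spring curve. Pressing on slowly.

```bash
python3 -m pendant '[[[0,0,0.7,0,0,0,0],[0,0,0.7,0,0,0,0],[0,0,0.7,0,0,0,0]]]'
python3 -m pendant '[[[0,0,0.5,0,0,0,0],[0,0,0.5,0,0,0,0]]]'
python3 go.py .446 -.199 -.025 183.4
```

```text
time: 21.77
ee_pos: [0.4475, -0.2002, -0.0135]
tcp_rot: [-179.9, 0.3, -176.4]
wrist_force: [1.3, 1.7, 7.4]
opening: -0.0
time: 21.93
ee_pos: [0.4492, -0.2002, -0.0229]
tcp_rot: [-179.9, 0.5, -176.3]
wrist_force: [-6.0, 4.0, 27.5]
opening: -0.0001
pos [ 0.449 -0.2   -0.023] rot [-179.912    0.484 -176.348] F [-5.953  3.992 27.507] open -0.00012051362699472165 q [-24.114  -1.929 -21.003  70.457   0.148 -27.765]
shift cm [0.316 0.137 0.203] turn [-0.002  0.008  0.004] squared shift [0.315 0.135 0.206]
```

At the stop (27 N). Hold briefly and check the lid and tomato.

```bash
python3 -m pendant '[[[0,0,0,0,0,0,0],[0,0,0,0,0,0,0],[0,0,0,0,0,0,0],[0,0,0,0,0,0,0],[0,0,0,0,0,0,0]]]'
python3 -m pendant '[[[0,0,0,0,0,0,0],[0,0,0,0,0,0,0],[0,0,0,0,0,0,0],[0,0,0,0,0,0,0],[0,0,0,0,0,0,0]]]'
python3 -c "
from h import *
A=shot('top','t9');B=shot('side','s9')
a=A[110:270,290:450];b=B[130:290,270:430]
cv2.imwrite('pics/c10.png',cv2.resize(np.hstack([a,b])[:,:,::-1],None,fx=2.5,fy=2.5,interpolation=cv2.INTER_CUBIC))
print(bot.get_obs()['ee_pos'],bot.get_obs()['wrist_force'])"
```

```text
time: 22.35
ee_pos: [0.4488, -0.2001, -0.0203]
tcp_rot: [-179.8, 0.5, -176.3]
wrist_force: [-2.5, 1.4, 7.8]
opening: 0.0001
time: 22.77
ee_pos: [0.4486, -0.2001, -0.019]
tcp_rot: [-179.8, 0.5, -176.3]
wrist_force: [-3.6, 0.7, 6.4]
opening: 0.0003
[ 0.44859905 -0.20016006 -0.01894181] [-3.16167002  1.1963282   5.86569101]
```

View pics/c10.png

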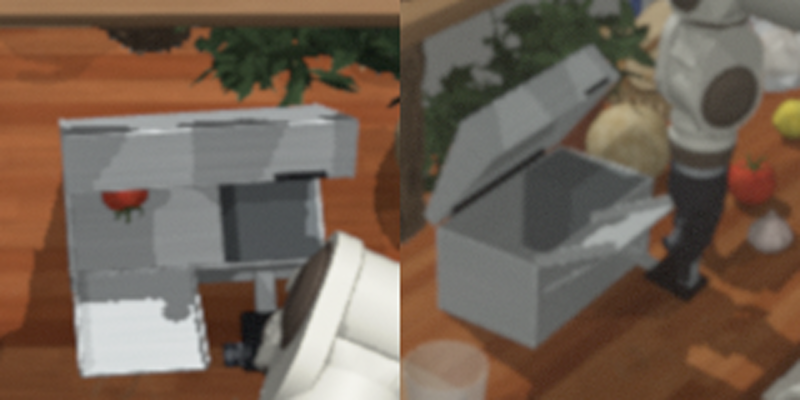

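The lid is wide open and the tomato is in the bucket (top crop (125,205)). The arm has eased off the stop by 2–3 mm, so I'll press it fully home again for half a second to be sure of step 2.

```bash
python3 -m pendant '[[[0,0,0.5,0,0,0,0],[0,0,0.4,0,0,0,0],[0,0,0.3,0,0,0,0],[0,0,0.3,0,0,0,0],[0,0,0.3,0,0,0,0]]]'
python3 -m pendant '[[[0,0,0.3,0,0,0,0],[0,0,0.3,0,0,0,0],[0,0,0.3,0,0,0,0],[0,0,0.2,0,0,0,0],[0,0,0,0,0,0,0]]]'
```

```text
time: 23.28
ee_pos: [0.4498, -0.2004, -0.0236]
tcp_rot: [-179.6, 0.9, -176.3]
wrist_force: [-15.8, 7.0, 33.8]
opening: -0.0
time: 23.7
ee_pos: [0.4496, -0.2004, -0.0214]
tcp_rot: [-179.5, 1.2, -176.3]
wrist_force: [-6.2, 2.4, 7.0]
opening: -0.0002
```

Held against the stop (34 N). Now easing up at about 4 cm/s.

```bash
python3 -m pendant '[[[0,0,-0.2,0,0,0,0],[0,0,-0.3,0,0,0,0],[0,0,-0.3,0,0,0,0],[0,0,-0.3,0,0,0,0],[0,0,-0.3,0,0,0,0]]]'
python3 -m pendant '[[[0,0,-0.3,0,0,0,0],[0,0,-0.3,0,0,0,0],[0,0,-0.3,0,0,0,0],[0,0,-0.3,0,0,0,0],[0,0,-0.3,0,0,0,0]]]'
python3 go.py .446 -.199 .02 183.4
```

```text
time: 24.12
ee_pos: [0.4473, -0.2005, -0.0057]
tcp_rot: [-179.4, 1.0, -176.3]
wrist_force: [-4.8, 0.2, 7.1]
opening: 0.0002
time: 24.53
ee_pos: [0.4465, -0.2006, 0.0109]
tcp_rot: [-179.3, 1.0, -176.3]
wrist_force: [-3.2, 0.9, 5.7]
opening: -0.0001
pos [ 0.446 -0.201  0.011] rot [-179.31     1.023 -176.302] F [-3.185  0.909  5.692] open -9.834018740078064e-05 q [-24.105  -4.197 -19.353  73.618  -0.133 -27.799]
shift cm [ 0.02   0.15  -0.914] turn [-0.012  0.018  0.005] squared shift [ 0.037  0.161 -0.911]
```

```bash
python3 -m pendant '[[[0,0,-0.2,0,0,0,0],[0,0,-0.2,0,0,0,0],[0,0,-0.2,0,0,0,0]]]'
python3 -m pendant '[[[0,0,-0.2,0,0,0,0],[0,0,-0.2,0,0,0,0],[0,0,-0.2,0,0,0,0]]]'
python3 -m pendant '[[[0,0,-0.2,0,0,0,0],[0,0,-0.2,0,0,0,0],[0,0,-0.2,0,0,0,0]]]'
```

```text
time: 24.78
ee_pos: [0.4466, -0.2006, 0.0178]
tcp_rot: [-179.3, 1.1, -176.3]
wrist_force: [0.2, 0.4, 0.4]
opening: -0.0002
time: 25.03
ee_pos: [0.4464, -0.2004, 0.0233]
tcp_rot: [-179.3, 1.1, -176.3]
wrist_force: [-1.0, 0.2, -0.1]
opening: -0.0001
time: 25.28
ee_pos: [0.4461, -0.2002, 0.0292]
tcp_rot: [-179.3, 1.0, -176.3]
wrist_force: [0.5, 0.7, -0.6]
opening: 0.0003
```

Contact is lost cleanly, with the force falling from 5.7 N to 0 at the pedal's rest height. Retreating up and checking.

```bash
python3 -m pendant '[[[0,0,-1,0,0,0,0],[0,0,-2,0,0,0,0],[0,0,-3,0,0,0,0],[1,0,-3,0,0,0,0],[2,0,-3,0,0,0,0]]]'
python3 -m pendant '[[[4,0,-2,0,0,0,0],[3,0,0,0,0,0,0],[0,0,0,0,0,0,0],[0,0,0,0,0,0,0],[0,0,0,0,0,0,0]]]'
python3 -c "
from h import *
A=shot('top','t10');B=shot('side','s10')
a=A[110:310,160:520];b=B[160:360,230:450]
b=b[:, :]
cv2.imwrite('pics/c11.png',cv2.resize(np.hstack([a,b])[:,:,::-1],None,fx=1.37,fy=1.37,interpolation=cv2.INTER_CUBIC))
for c in('top','side'):
  for t in('pepper_mill','tall_glass','big_tomato','garlic'):print(c,t,[(m['uv'],m['confidence']) for m in bot.mark_of(c,t)])"
```

```text
time: 25.7
ee_pos: [0.4116, -0.1991, 0.1485]
tcp_rot: [-179.6, 0.5, -176.2]
wrist_force: [-0.3, -0.5, 0.2]
opening: 0.0002
time: 26.12
ee_pos: [0.3425, -0.2045, 0.1789]
tcp_rot: [-179.1, 1.1, -176.2]
wrist_force: [0.9, 0.7, -0.1]
opening: 0.0004
top pepper_mill [([426.4, 234.9], 0.88), ([483.8, 228.6], 0.41)]
top tall_glass [([232.0, 253.9], 0.77)]
top big_tomato [([485.0, 229.7], 0.85)]
top garlic [([451.8, 262.2], 0.65)]
side pepper_mill [([387.1, 230.7], 0.92)]
side tall_glass [([289.3, 324.4], 0.87)]
side big_tomato [([405.4, 209.6], 0.76), ([418.6, 227.0], 0.58)]
side garlic [([416.9, 229.3], 0.67)]
```

The viewer limit is reached, so I'll compare the lid numerically with its shut state in the first pictures.

```bash
python3 -c "
from h import *
for n in(9,10):
  for c,r in(('t',(150,225,312,430)),('s',(180,265,280,372))):
    f={'t':'top0','s':'side0'}[c];a=cv2.imread(f'pics/{f}.png').astype(int);b=cv2.imread(f'pics/{c}{n}.png').astype(int)
    print(n,c,np.abs(a-b)[r[0]:r[1],r[2]:r[3]].mean())
for t in('caddy_lid',):
  print([(c,bot.masks_of(c,t)[0]['extent'],bot.mark_of(c,t)[0]['uv']) for c in('top','side')])
print('tomato',[m['uv'] for m in bot.mark_of('top','small_tomato_center')],bot.get_obs()['wrist_force'])
bot.job_done()"
```

```text
9 t 73.94659133709982
9 s 24.976513213981246
10 t 4.404858757062147
10 s 2.3264279624893436
[('top', [315.9, 154.9, 428.6, 223.2], [365.3, 163.3]), ('side', [286.1, 181.9, 373.9, 231.9], [308.7, 203.3])]
tomato [[196.9, 290.5], [154.2, 289.7]] [-0.88395263  0.01367539 -0.26941578]
the job is handed in; nothing more can be done
```

The small red tomato is in the caddy's bucket and the lid is shut, and I handed the job in at about 26 s on the robot's clock. No verdict is reported.

**What I did:**
- **Tomato:** I laid it on the chute, let go, and it rolled to rest against the shut lid.
- **Pedal:** I pushed it to its stop (28–34 N). The lid opened and the tomato rolled in.
- **Return:** I eased the pedal up at about 4 cm/s. The force was 5.7 N near the top, then fell to zero when the finger left the pad at its rest height.

**Last checks:**
- **Lid:** it matches the pictures from the start, when it was shut (mean pixel difference 2–4, against 25–74 when open).
- **Tomato:** it showed in the bucket while the lid was open. The networks now find only the purple and orange look-alikes on the worktop.
- **Other items:** the mill, glass, big tomato and garlic are marked within about 3 px (roughly 10 mm) of their first positions. The big tomato had no first side-view mark, so only its top view was compared.
- **Arm:** it is clear of everything, with the wrist force near zero.

**What went wrong or disagreed:**
- **Missed grasps:** the first two closed too high. The fingertips looked 2–3 cm higher in the pictures than the reported height. A third descent drifted and nudged the tomato a few mm; the next attempt held.
- **Joint 6:** it reached its limit once on the way over, so I turned the hand half round.
- **Pedal hold:** the arm eased 2–3 mm off the stop during the first hold, so I pressed it home again before letting it up.
- **Final picture:** I could not look at it because the viewer limit was reached, so the final lid and worktop checks are numerical only.

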